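# Right the fallen glue bottle

## Task

The glue bottle, the one with the pointed nozzle, has been knocked over on the joiner's bench. Stand it upright on its base on the dark drip board, wholly on the board, and let go of it. Do not knock over or shift the standing flat-capped bottle or the square wood offcut.

Things in the scene. Friction and masses are not known exactly. Their poses are not given: they have to be found in the camera images.
- glue_bottle: Loose white square bottle lying on a flat side, about 0.25 to 0.5 kg. Body 50 x 50 x 145 mm, then a 10 mm shoulder, a round collar (24 mm wide, 16 high) and a pointed nozzle 34 mm long: 205 mm in all. Origin on the long axis, 70 mm from the underside (25 mm above the bench while lying). z axis runs base to nozzle, x and y square to the flats. The nozzle never points away from the robot.
- drip_board: Dark wooden board, 160 x 160 mm and 12 mm thick, flat on the bench and fixed to it, with a few small drops of dried glue. Origin at the centre of its underside, on the bench top; x and y along its edges, z up. The bottle standing on it has its origin 82 mm above the bench.
- offcut: Pale square wood offcut lying on the bench between the two sides, 150 x 50 x 50 mm, loose, to be left alone. Origin at the centre of its underside, x along its length, z up.
- flat_cap_bottle: Bottle with the same white 50 x 50 x 145 mm body but a flat round cap (34 mm wide) instead of a nozzle, 177 mm tall, standing upright farther back on the bench; loose, to be left alone. Origin on its axis 70 mm above the underside; z axis up.
Not all that is in view belongs to the job. What is shaped like the glue_bottle but red is not meant. What is shaped like the drip_board but orange is not meant.

How it is judged:
By the outcome, as a careful person would: the job done as asked, in the order asked, and still so for the second after the job is handed in, with the robot touching nothing.
It also fails if it takes over 38 s, if anything falls off the work surface, if the arm or the gripper's body presses on something with over 40 N, if the wrist force passes 120 N, or if a joint passes its speed limit or range.

## Robot

A 6-joint arm with a two-finger parallel gripper is mounted at the origin on the work surface. World frame = base frame: x ahead of the robot, y to its left, z up, the work surface at z = 0. Lengths are in m, angles in rad, forces in N, time in s.
With the tool pointing down it reaches from about 0.25 to 0.775 m from the base axis. Payload 8.9 kg.
Tool frame: the origin (TCP) lies at the very end of the fingers, on their centre line; the grasp point (between the pads) lies 19 mm behind it; z points along the fingers, y is the direction in which the jaws open and shut (so a half turn about z gives the same grasp; the last joint's range is limited). The gripper opens to 85 mm and grips with 20 to 120 N. Pads are 22 mm wide; open, the fingers measure 114 mm over their backs; the gripper's body (76 mm by 85 mm) begins 54 mm behind the grasp point. The pads swing forward as they close: fully open they stand 13 mm farther back than shut.
Start: joints at [-1.248, 0.291, -0.153, 1.127, 0, 1.431], TCP at [0.234, -0.47, 0.231] pointing down, gripper open.
Joint ranges: [-2.52, 2.52], [-0.91, 1.74], [-1.3, 1.37], [-1.96, 2.02], [-1.52, 1.47], [-3.14, 3.14]. Speed limits (rad/s): [2.22, 2.22, 2.79, 3.14, 3.14, 3.14].

## Interface

Orientations are given as a unit quaternion [w, x, y, z].
In Python, from station import * gives the robot as it stands.
- The arm moves only by the tool servo_tool, never from a script. Its argument "commands" is text: rows parted by semicolons, each of 5 numbers parted by spaces: the opening in per cent of the stroke, from 0 (shut) to 100 (fully open), then the shift along the tool's x, y, z in mm, then the turn about the tool's z in degrees. In form: fingers tx ty tz twist; .... A call has 1 to 20 rows; each row shifts and turns the commanded pose from where the row before left it, along the tool's axes as they then stand; what a row does not reach is not made up. A row lasts 1/10 s, in which the tool goes at most 50 mm and 8.59 degrees, less where a joint would pass 70% of its speed; a pose out of reach is approached as far as the arm can. A call with a gripper value outside its range is refused whole. The fingers move at their own pace and stop on an object; "force" is the grip in N (left out, the last holds). Time passes only in rows, so rows that do not move let the fingers close. It gives the time, the measured TCP pose, the force and the opening at its end, in the units of the state.
- get_state(): the state, without advancing time (a new reading comes with each control period).
- capture(name): name is "side" or "top" or "wrist"; returns the picture (480x640x3 uint8, red, green, blue); there is no depth.
- camera_info(name): a dict with "fx", "fy", "cx", "cy" (pixels), "position" and "rotation" of the camera in the world. Camera axes: x right, y down, z forward; pixel columns grow to the right and rows downward; lengths in m; the calibration is good to about 2 mm. A picture is of the moment at which its call begins: read the wrist's pose just before it. camera_info takes no time and is no camera call; for the wrist camera it gives the pose at the moment of the call.
- finish_job(): hands the job in, once; it reports no verdict.
The state is a dict: "t": time; "joint_positions": joint angles; "joint_vel": joint speeds; "effort": joint torques, N m; "tool_pos": TCP position; "eef_rot": TCP orientation; "contact_force": force on the tool from outside, world axes, zero at the start; "ft_torque": the same for the moment, N m; "finger_gap": finger opening in m.
Only numpy, scipy, OpenCV 4.12 (cv2) and the standard library are available. Lean on these libraries where they do the work, as an engineer would, in place of code of your own. Each camera call takes 0.05 s, during which the arm holds its last target. There are 200 camera calls.

## Working session

There is one attempt and no reset: what is moved stays moved. The work goes in short steps, Python scripts to look and compute and a tool call to move; the robot and the scene stay as the last step left them, time stands still between calls to the robot, and variables do not carry over. Pictures are saved under pics/ and viewed, about 8 in all and at most 12, crops included, and the job is handed in when it is done.

Besides the shell and the picture viewer there is one more tool, called after "Call:" by a JSON object that holds its "name" and its "arguments". servo_tool: Moves the arm, as the interface text tells. Its arguments: {"type":"object","properties":{"commands":{"type":"string"},"force":{"type":"number"}},"required":["commands"]}

```bash
mkdir -p pics; ls
python3 - <<'E'
from station import *
import cv2,numpy as np
print(get_state())
a=capture("top");b=capture("side")
for n in("top","side","wrist"):print(n,camera_info(n))
cv2.imwrite("pics/top0.png",a[:,:,::-1]);cv2.imwrite("pics/side0.png",b[:,:,::-1])
E
```

```text
pics
{'t': 0.0, 'joint_positions': array([-1.24831361e+00,  2.91251763e-01, -1.54135946e-01,  1.12668117e+00,
       -3.63036997e-05,  1.43147200e+00]), 'joint_vel': array([ 0.00043305,  0.00028223,  0.0008428 , -0.00096202,  0.00063634,
        0.00195173]), 'effort': array([ 9.04461594e-04, -5.37138283e+01,  3.31374013e+01,  1.57510262e-02,
       -3.93449945e-04, -2.58907340e-05]), 'tool_pos': array([ 0.23376435, -0.46959751,  0.23074352]), 'eef_rot': array([-6.31948644e-04,  9.73459815e-01,  2.28857126e-01, -7.62639123e-05]), 'contact_force': array([0.70829286, 0.59966134, 0.86547928]), 'ft_torque': array([-0.02434325, -0.01943767,  0.0365304 ]), 'finger_gap': 0.08540824135707566}
top {'fx': 488.8755842931569, 'fy': 488.8755842931569, 'cx': 316.635399024968, 'cy': 239.4062731376164, 'position': array([ 0.4419379 , -0.01712121,  1.03206673]), 'rotation': array([ 0.04869567, -0.70220366,  0.70977328, -0.02757955])}
side {'fx': 514.4056759129264, 'fy': 514.4056759129264, 'cx': 307.7576595387883, 'cy': 230.37209231252737, 'position': array([0.4594244 , 0.83168459, 0.78578526]), 'rotation': array([ 0.0288414 , -0.04572068,  0.90787855, -0.41573348])}
wrist {'fx': 375.5882517333334, 'fy': 375.5882517333334, 'cx': 323.19697333948085, 'cy': 239.28554760856434, 'position': array([ 0.30068568, -0.43655267,  0.37374226]), 'rotation': array([ 0.12567683,  0.84114253, -0.52018735, -0.07803656])}
```

View pics/top0.png

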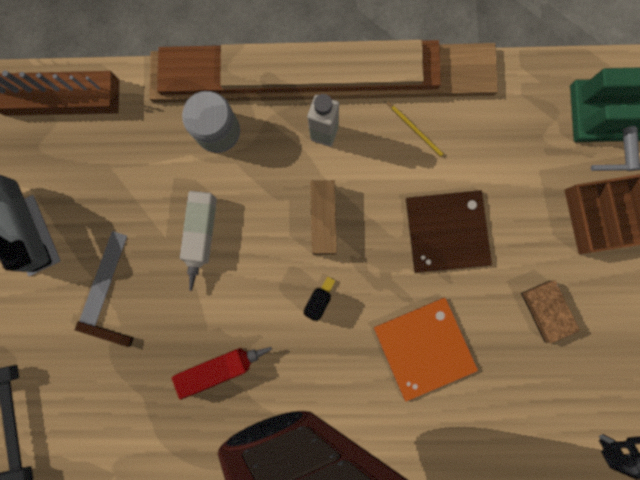

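View pics/side0.png

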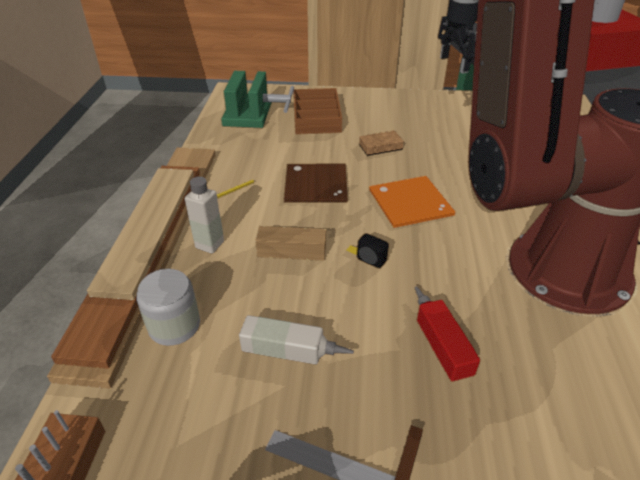

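The white bottle lying at top px (197,240), nozzle towards the robot, could be confused with:
- the red bottle at (212,372), wrong colour
- the standing flat-capped bottle at (323,118), which has a flat cap
- the can at (212,122)

The boards are dark at (450,232) and orange at (427,350). I choose the white nozzle bottle and the dark board.

```bash
cat > h.py <<'E'
from station import *
import cv2,numpy as np
from scipy.spatial.transform import Rotation as R
def rot(ci): q=ci["rotation"]; return R.from_quat([q[1],q[2],q[3],q[0]]).as_matrix()
def cast(ci,px,z):
    px=np.atleast_2d(np.array(px,float))
    d=np.c_[(px[:,0]-ci["cx"])/ci["fx"],(px[:,1]-ci["cy"])/ci["fy"],np.ones(len(px))]@rot(ci).T
    p=ci["position"]; return p+d*((z-p[2])/d[:,2])[:,None]
def proj(ci,P):
    c=(np.atleast_2d(P)-ci["position"])@rot(ci); return np.c_[ci["fx"]*c[:,0]/c[:,2]+ci["cx"],ci["fy"]*c[:,1]/c[:,2]+ci["cy"]]
E
python3 - <<'E'
from h import *
ci=camera_info("top"); im=cv2.imread("pics/top0.png")
hsv=cv2.cvtColor(im,cv2.COLOR_BGR2HSV)
def big(m,x0,y0,x1,y1):
    k=np.zeros_like(m);k[y0:y1,x0:x1]=m[y0:y1,x0:x1]
    c=max(cv2.findContours(k,0,2)[0],key=cv2.contourArea);return c
m=((hsv[...,1]<70)&(hsv[...,2]>130)).astype(np.uint8)*255
c=big(m,150,170,240,310);b=cv2.boxPoints(cv2.minAreaRect(c));w=cast(ci,b,.05);print("body",b.round(1).tolist(),w.round(4).tolist(),w.mean(0))
m=(hsv[...,2]<85).astype(np.uint8)*255
c=big(m,390,175,505,285);b=cv2.boxPoints(cv2.minAreaRect(c));w=cast(ci,b,.012);print("board",b.round(1).tolist(),w.round(4).tolist(),w.mean(0))
print("tip",cast(ci,[192,290],.025))
s=camera_info("side");print("side tip",cast(s,[353,350],.025))
cv2.imwrite("pics/crop.png",cv2.resize(im[170:310,140:280],None,fx=4,fy=4,interpolation=2))
E
```

```text
body [[179.0, 259.0], [187.8000030517578, 189.6999969482422], [210.10000610351562, 192.5], [201.3000030517578, 261.79998779296875]] [[0.512, 0.2916, 0.05], [0.6549, 0.2764, 0.05], [0.6482, 0.2301, 0.05], [0.5058, 0.246, 0.05]] [0.58021523 0.26103546 0.05      ]
board [[405.5, 197.5], [484.0, 189.3000030517578], [491.8999938964844, 265.20001220703125], [413.3999938964844, 273.29998779296875]] [[0.6392, -0.1753, 0.012], [0.6541, -0.3399, 0.012], [0.4947, -0.3487, 0.012], [0.4796, -0.187, 0.012]] [ 0.56691312 -0.26272404  0.012     ]
tip [[0.44930164 0.27105151 0.025     ]]
side tip [[0.44954276 0.27220509 0.025     ]]
```

View pics/crop.png

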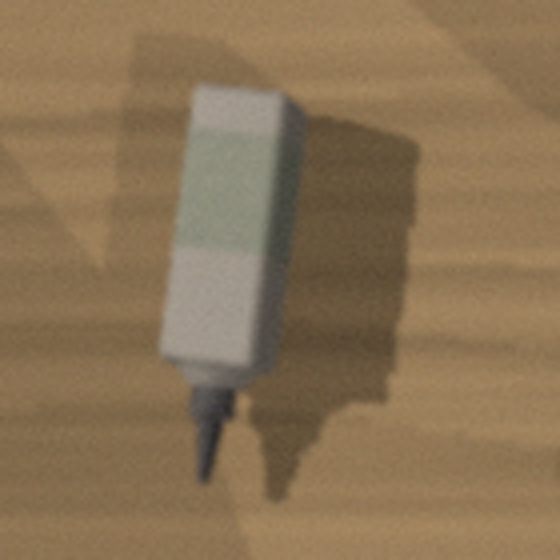

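It is the white bottle, with a grey pointed nozzle at about crop (205,480). I turn the jaws square to its axis first, then travel above the collar.

Call:
{"name": "servo_tool", "arguments": {"commands": "100 0 0 0 -8.5;100 0 0 0 -8.5;100 0 0 0 -8.5;100 0 0 0 -8.5;100 0 0 0 -8.5;100 0 0 0 -8.5;100 0 0 0 -8.5;100 0 0 0 -8.5;100 0 0 0 -8.5;100 0 0 0 -8.5;100 0 0 0 -8.5;100 0 0 0 -8.5;100 0 0 0 -8.5;100 0 0 0 -8.5;100 0 0 0 -8.5;100 0 0 0 -8.5;100 0 0 0 -8.5;100 0 0 0 -2.8", "force": 20}}

```text
t: 1.9
tool_pos: [0.2338, -0.4698, 0.231]
eef_rot: [-0.0, 0.052, 0.999, 0.0]
contact_force: [0.8, -0.3, -0.7]
finger_gap: 0.0854
```

Call:
{"name": "servo_tool", "arguments": {"commands": "100 -10 45 0 0;100 -10 45 0 0;100 -10 45 0 0;100 -10 45 0 0;100 -10 45 0 0;100 -10 45 0 0;100 -10 45 0 0;100 -10 45 0 0;100 -10 45 0 0;100 -10 45 0 0;100 -10 45 0 0;100 -10 45 0 0;100 -10 45 0 0;100 -10 45 0 0;100 -10 45 0 0;100 -10 45 0 0;100 -10 44 0 0;100 0 0 0 0"}}

```text
t: 3.7
tool_pos: [0.4868, 0.2752, 0.2302]
eef_rot: [-0.0, 0.053, 0.999, 0.001]
contact_force: [-0.0, -0.4, 1.1]
finger_gap: 0.0851
```

Run:
```python
from h import *
s=get_state();print(s["t"],s["tool_pos"],R.from_quat(np.roll(s["eef_rot"],-1)).as_matrix()[:,0])
ci=camera_info("wrist");im=capture("wrist");cv2.imwrite("pics/w1.png",im[:,:,::-1]);np.save("ci1.npy",ci,allow_pickle=True)
```

```text
3.7 [0.48675106 0.27522751 0.23021437] [-9.94481248e-01  1.04913942e-01  3.35119326e-04]
```

View pics/w1.png

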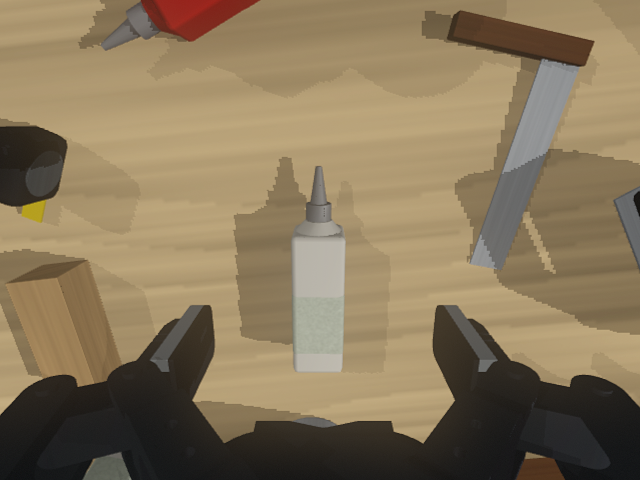

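Wrist view: nozzle tip (319,166), collar centre about (318,212), body top-face corners (293,237), (345,237), (342,371) and (294,371).

Run:
```python
from h import *
ci=np.load("ci1.npy",allow_pickle=True).item();s=get_state()
M=R.from_quat(np.roll(s["eef_rot"],-1)).as_matrix()
tip=cast(ci,[319,166],.025);col=cast(ci,[[306,203],[330,203],[306,221],[330,221]],.03)
bd=cast(ci,[[293,237],[345,237],[342,371],[294,371]],.05)
for n,p in(("tip",tip),("col",col),("body",bd)):print(n,p.round(4).tolist(),"tool mm",((p-s["tool_pos"])@M*1000).round(1).tolist())
```

```text
tip [[0.4485, 0.2755, 0.025]] tool mm [[37.2, -1.3, 205.3]]
col [[0.4804, 0.26, 0.03], [0.4827, 0.2821, 0.03], [0.4975, 0.258, 0.03], [0.4998, 0.2805, 0.03]] tool mm [[3.8, -13.4, 200.2], [3.9, 8.9, 200.2], [-13.4, -13.6, 200.2], [-13.3, 9.0, 200.2]]
body [[0.506, 0.2461, 0.05], [0.5109, 0.2925, 0.05], [0.6511, 0.2773, 0.05], [0.6461, 0.2291, 0.05]] tool mm [[-23.1, -24.5, 180.2], [-23.0, 22.2, 180.2], [-164.1, 21.8, 180.0], [-164.2, -26.6, 180.1]]
```

Call:
{"name": "servo_tool", "arguments": {"commands": "100 0 -2 40 0;100 0 0 40 0;100 0 0 40 0;100 0 0 40 0;100 0 0 30 0;100 0 0 15 0;100 0 0 8 0;100 0 0 0 0;0 0 0 0 0;0 0 0 0 0;0 0 0 0 0;0 0 0 0 0;0 0 0 0 0;0 0 0 0 0;0 0 0 0 0;0 0 0 0 0", "force": 25}}

```text
t: 5.35
tool_pos: [0.4861, 0.2692, 0.019]
eef_rot: [0.0, 0.054, 0.999, 0.0]
contact_force: [-1.1, 0.2, 5.0]
finger_gap: 0.0226
```

Call:
{"name": "servo_tool", "arguments": {"commands": "0 -2 0 -14 0;0 -2 0 -14 0;0 -3 0 -13 0;0 -3 0 -13 0;0 -5 0 -12 0;0 -5 0 -12 0;0 -7 0 -11 0;0 -7 0 -11 0;0 -8 0 -9 0;0 -8 0 -8 0;0 -9 0 -7 0;0 -9 0 -6 0;0 -9 0 -4 0;0 -9 0 -4 0;0 -9 0 -2 0;0 -9 0 -2 0;0 0 0 0 0"}}

```text
t: 7.05
tool_pos: [0.5901, 0.2575, 0.1601]
eef_rot: [0.0, 0.055, 0.999, -0.0]
contact_force: [0.5, -0.9, -3.7]
finger_gap: 0.0225
```

Run:
```python
from h import *
s=get_state();print(s["t"],s["tool_pos"],s["finger_gap"])
im=capture("side")[:,:,::-1];cv2.imwrite("pics/s1.png",im)
```

```text
7.05 [0.59013906 0.2574621  0.16006056] 0.022478642836644202
```

View pics/s1.png

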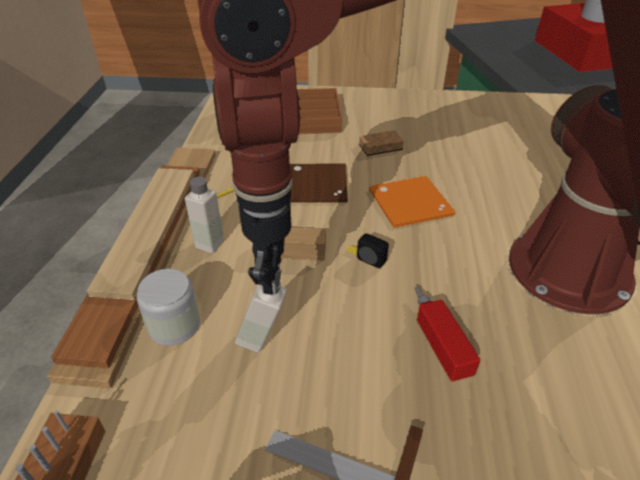

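The bottle hangs at about 25° from vertical with its base trailing away from the robot, and it is clear of the can. I carry it over the offcut to the board and finish the uprighting there.

Call:
{"name": "servo_tool", "arguments": {"commands": "0 0 0 -15 0;0 0 0 -25 0;0 0 0 -25 0;0 0 0 -20 0;0 0 0 -5 0;0 0 0 0 0"}}

```text
t: 7.7
tool_pos: [0.5891, 0.2578, 0.2504]
eef_rot: [0.0, 0.054, 0.999, 0.0]
contact_force: [0.1, 0.5, -3.1]
finger_gap: 0.0227
```

Call:
{"name": "servo_tool", "arguments": {"commands": "0 1 -10 0 0;0 1 -20 0 0;0 2 -30 0 0;0 2 -30 0 0;0 2 -30 0 0;0 2 -30 0 0;0 2 -30 0 0;0 2 -30 0 0;0 2 -30 0 0;0 2 -30 0 0;0 2 -30 0 0;0 2 -30 0 0;0 2 -30 0 0;0 2 -30 0 0;0 2 -30 0 0;0 2 -30 0 0;0 2 -30 0 0;0 2 -25 0 0;0 2 -12 0 0;0 1 -4 0 0"}}

```text
t: 9.7
tool_pos: [0.4945, -0.257, 0.2492]
eef_rot: [-0.001, 0.055, 0.998, 0.0]
contact_force: [0.1, 0.7, -4.8]
finger_gap: 0.0225
```

Run:
```python
from h import *
s=get_state();print(s["t"],s["tool_pos"],s["finger_gap"],s["contact_force"])
im=capture("side")[:,:,::-1][80:320,180:480];cv2.imwrite("pics/s2.png",cv2.resize(im,None,fx=2.5,fy=2.5))
```

```text
9.7 [ 0.49445617 -0.25695854  0.24918464] 0.0224755443699407 [ 0.05641095  0.6843134  -4.77304447]
```

View pics/s2.png

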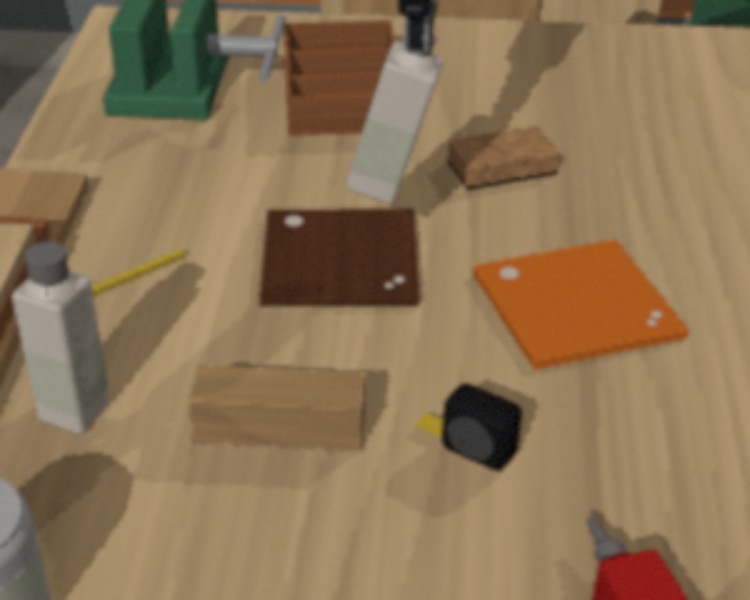

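Call:
{"name": "servo_tool", "arguments": {"commands": "0 -5 -2 20 0;0 -5 -2 20 0;0 -4 -2 15 0;0 0 0 10 0;0 0 0 5 0;0 0 0 3 0;0 0 0 3 0;0 0 0 0 0"}}

```text
t: 10.55
tool_pos: [0.509, -0.2636, 0.1745]
eef_rot: [0.0, 0.054, 0.999, -0.0]
contact_force: [-0.9, 0.7, -3.9]
finger_gap: 0.0223
```

Call:
{"name": "servo_tool", "arguments": {"commands": "0 0 0 2 0;0 0 0 2 0;0 0 0 0 0"}}

```text
t: 10.85
tool_pos: [0.5103, -0.2646, 0.1727]
eef_rot: [0.002, 0.054, 0.999, -0.001]
contact_force: [-2.5, 1.2, 12.4]
finger_gap: 0.0227
```

Call:
{"name": "servo_tool", "arguments": {"commands": "0 0 0 2 0;0 0 0 1 0;0 0 0 0 0"}}

```text
t: 11.15
tool_pos: [0.5115, -0.2657, 0.172]
eef_rot: [0.004, 0.055, 0.999, -0.003]
contact_force: [-3.2, 0.7, 27.5]
finger_gap: 0.0227
```

Call:
{"name": "servo_tool", "arguments": {"commands": "0 0 0 -2 0;0 -4 0 -1 0;0 -5 0 -1 0;0 -5 0 -1 0;0 -5 0 -1 0;0 -5 0 0 0;0 -5 0 0 0;0 0 0 0 0"}}

```text
t: 11.95
tool_pos: [0.5384, -0.2668, 0.173]
eef_rot: [-0.0, 0.054, 0.999, 0.0]
contact_force: [-0.4, -0.1, 1.5]
finger_gap: 0.0227
```

Run:
```python
from h import *
s=get_state();print(s["t"],s["tool_pos"],s["finger_gap"],s["contact_force"])
im=capture("side")[:,:,::-1][80:320,180:480];cv2.imwrite("pics/s3.png",cv2.resize(im,None,fx=2.5,fy=2.5))
```

```text
11.95 [ 0.53838873 -0.26680016  0.1729911 ] 0.022700144801074944 [-0.42276833 -0.10318483  1.54122137]
```

View pics/s3.png

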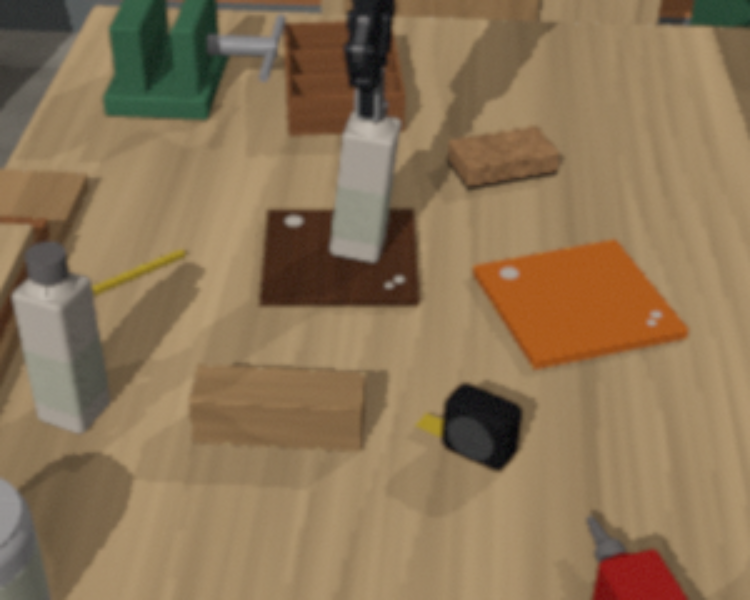

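The tilt is down to about 7°, with the base within the board. I bring the top the remaining ~18 mm over and press lightly.

Call:
{"name": "servo_tool", "arguments": {"commands": "0 -4 0 0 0;0 -4 0 0 0;0 -4 0 1 0;0 -4 0 0 0;0 0 0 1 0;0 0 0 0 0"}}

```text
t: 12.6
tool_pos: [0.5546, -0.2689, 0.172]
eef_rot: [0.001, 0.054, 0.999, -0.0]
contact_force: [-0.1, -0.4, 4.3]
finger_gap: 0.0225
```

Run:
```python
from h import *
s=get_state();print(s["t"],s["tool_pos"],s["finger_gap"],s["contact_force"],s["ft_torque"])
im=capture("side")[:,:,::-1][80:320,180:480];cv2.imwrite("pics/s4.png",cv2.resize(im,None,fx=2.5,fy=2.5))
# expected image of an upright bottle's vertical axis here
ci=camera_info("side");x,y,_=s["tool_pos"]
print(((proj(ci,[[x,y,.012],[x,y,.157]])-[180,80])*2.5).round(1))
```

```text
12.6 [ 0.55457186 -0.26885667  0.17201622] 0.022509748342919564 [-0.14163538 -0.41826941  4.33140085] [0.13580257 0.16509667 0.03447092]
[[352.2 246.5]
 [352.6 123.4]]
```

View pics/s4.png

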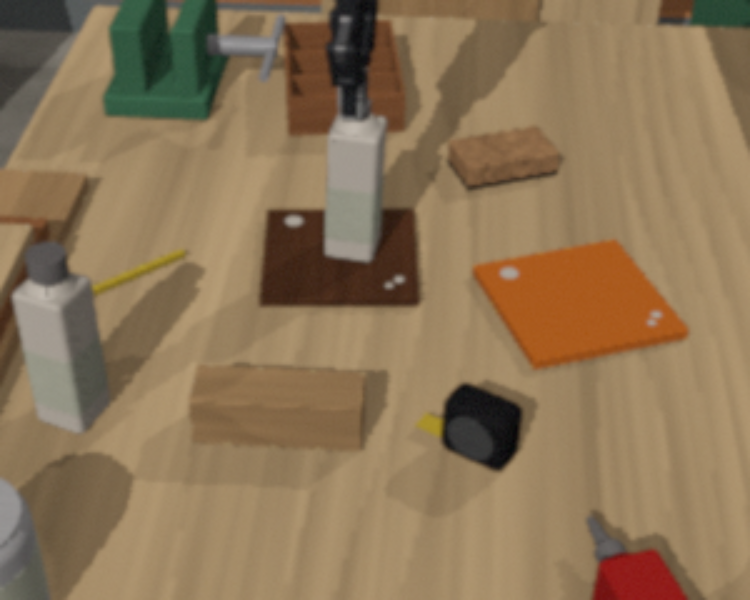

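About 2° of lean is left, well inside the stable range. I nudge 3 mm, open, and withdraw straight up.

Call:
{"name": "servo_tool", "arguments": {"commands": "0 -3 0 0 0;0 0 0 0 0;35 0 0 0 0;50 0 0 0 0;80 0 0 0 0;80 0 0 0 0;80 0 0 0 0;80 0 0 0 0;80 0 0 -10 0;80 0 0 -20 0;80 0 0 -30 0;80 0 0 -30 0;80 0 0 -30 0;80 0 0 0 0"}}

```text
t: 14.05
tool_pos: [0.5582, -0.2699, 0.2965]
eef_rot: [0.003, 0.054, 0.999, -0.002]
contact_force: [1.6, -0.1, 0.1]
finger_gap: 0.0683
```

Run:
```python
from h import *
s=get_state();print(s["t"],s["tool_pos"],s["finger_gap"],s["contact_force"])
im=capture("side")[:,:,::-1][80:320,180:480];a=cv2.resize(im,None,fx=2,fy=2)
w=capture("top")[:,:,::-1][60:310,290:510]
w=cv2.resize(w,None,fx=480/250,fy=480/250)
cv2.imwrite("pics/s5.png",cv2.resize(np.hstack([a,w]),None,fx=.75,fy=.75))
```

```text
14.05 [ 0.55823603 -0.26989087  0.29650983] 0.06826707699127048 [ 1.57200468 -0.06753128  0.08160968]
```

View pics/s5.png

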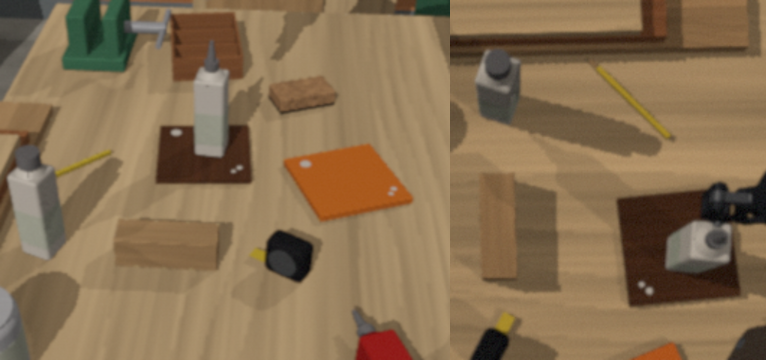

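The bottle stands upright on the board, free of the gripper, with the base well inside the edges. The offcut and flat-capped bottle are where they were.

```bash
python3 -c "
from station import *
finish_job()"
```

```text
the job is handed in; nothing more can be done
```

The glue bottle is standing upright on the dark drip board and the gripper has let go. I handed the job in at about 14 s.

**What I did:** I gripped the white bottle by its collar with the tool pointing down and raised it so it swung towards upright. I carried it over the offcut and tipped it fully upright against the board. Then I opened the jaws and lifted clear.

**Last checks:**
- **Bottle position:** the final side and top pictures show it upright. Going by the tool's release position, its axis is about 11 mm from the board centre, so the base is well inside the edges.
- **Other objects:** the flat-capped bottle and the offcut looked unmoved by eye, but I did not measure their positions again.
- **Forces:** the highest reading was about 27 N, briefly, when the bottle's edge first touched the board. That was pressure through the held bottle, so I backed off. After release the force was close to zero.
- **Lean:** about 2° of lean showed before release. The bottle looked settled upright afterwards, though I did not measure the angle again.

No check failed.

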